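Hold the contact plate square in the light box fences

ROBOT

A 6-joint arm with a two-finger parallel gripper is mounted at the origin on a cart in front of the work surface, level with it; the furniture and walls round the work are solid. World frame = base frame: x ahead of the robot, y to its left, z up, the work surface at z = 0. Lengths are in m, angles in degrees, forces in N, time in s.
With the tool pointing down it reaches from about 0.375 to 0.9 m from the base axis. Payload 3.1 kg.
Tool frame: the origin (TCP) lies between the finger pads; the fingertips stand 11 mm ahead of it and the grasp point (between the pads) lies 8 mm behind it; z points along the fingers, y is the line along which they close (so a half turn about z gives the same grasp; the last joint's range is limited). The gripper opens to 87 mm and grips with 3 to 60 N. Pads are 19 mm wide; open, the fingers measure 117 mm over their backs; the gripper's body (75 mm by 190 mm) begins 51 mm behind the grasp point.
Start: joints at [53.199, 30.224, 82.088, -0, 67.689, -10.227], TCP at [0.28, 0.559, 0.234] pointing down, gripper open.
Joint ranges: [-176.69, 176.69], [-43.24, 126.21], [12.49, 139.97], [-82, 262], [0, 151.66], [-163.58, 163.58]. Speed limits (degrees/s): [159.86, 159.86, 180, 180, 180, 180].

INTERFACE

Orientations are given as a 3x3 rotation matrix whose columns are the frame's x, y, z axes.
In Python, from rig import bot gives the robot as it stands.
- The arm moves only by the tool apply_moves, never from a script. Its argument "steps" is a list that holds one entry, the list of rows, each a list of 7 numbers: the shift along the tool's x, y, z in cm, then the turn, a rotation vector about the tool's x, y, z in degrees, then the gripper command: -1 is shut, 1 is fully open, values between are in proportion. In form: [[[dx, dy, dz, rx, ry, rz, jaw], ...]]. A call has 1 to 20 rows; each row is the pose to reach, as a shift and turn from the pose commanded when the call began, along the tool's axes at that moment; what a row does not reach only later rows make up. A row lasts 1/8 s, in which the tool goes at most 62.5 mm and 10.7 degrees, less where a joint would pass 70% of its speed; a pose out of reach is approached as far as the arm can. A call with a gripper value outside its range is refused whole. The fingers move at their own pace and stop on an object; the grip force is fixed at half the most. Time passes only in rows, so rows that repeat a pose let the fingers close. It gives the time, the measured TCP pose, the force, the opening and the grip force at its end, in the units of the state.
- bot.read_state(): the state, without advancing time (a new reading comes with each control period).
- bot.capture(name): name is "scene" or "side" or "wrist"; returns the picture (384x512x3 uint8, blue, green, red); there is no depth.
- bot.camera_model(name): a dict with "intrinsics" (3x3 intrinsics, pixels), "R" (3x3) and "t" (3): a world point X has camera coordinates R X + t. Camera axes: x right, y down, z forward; pixel columns grow to the right and rows downward; lengths in m; the calibration is good to about 2 mm. A picture is of the moment at which its call begins: read the wrist's pose just before it. camera_model takes no time and is no camera call; for the wrist camera it gives the pose at the moment of the call.
- bot.hand_in(): hands the job in; it is judged then, once.
The state is a dict: "time_s": time; "joint_positions": joint angles; "qvel": joint speeds; "tau": joint torques, N m; "position": TCP position; "tcp_rot": TCP orientation; "force": force on the tool from outside, world axes, zero at the start; "moment": the same for the moment, N m; "opening": opening from 0.0 (shut) to 1.0 (fully open); "grasp_force": force on a finger pad.
Only numpy, scipy, OpenCV 4.12 (cv2) and the standard library are available. Lean on these libraries where they do the work, as an engineer would, in place of code of your own. Each camera call takes 0.05 s, during which the arm holds its last target. There are 200 camera calls.

TASK

First, before touching the plate, set the light box's dimmer lever to half: standing straight up, half way along its swing. Then take the framed glass pressure plate by its grip, lay it flat on the light box and, keeping it flat, press it into the corner so that its long side bears against the long back fence and its short side against the side fence, both at once. Finish while holding it there: keep the grip in the fingers and keep pushing against both fences; do not let go, and leave the blower, film canister and lens jar where they stand.

Things in the scene. Friction and masses are not known exactly. Their poses are not given: they have to be found in the camera images.
- lightbox: Flat grey light box with a white diffuser, 220 (x) x 260 (y) x 30 mm, fixed on the bench. Origin at the centre of its underside; top at z +30 mm. Two dark steel fences on top form an inside corner at +x, +y; their inner faces are at x = +95 and y = +115 mm. Seated there, the plate's centre is at x +52.5, y +60 mm and its grip's centre at z +66 mm. The dimmer lever stands on the -y part of the top.
- fence_back: Back fence, a fixed dark steel strip 12 (x) x 160 (y) x 14 mm on the light box top, axes as the light box. Origin at the centre of its underside (at x +101, y +35 mm of the light box). Its inner face is its -x face, 6 mm from the origin.
- fence_side: Side fence, a fixed dark steel strip 130 (x) x 12 (y) x 14 mm on the light box top, axes as the light box. Origin at the centre of its underside (at x +30, y +121 mm of the light box). Its inner face is its -y face, 6 mm from the origin.
- dimmer_tip (a point): Centre of the black ball knob, 26 mm in diameter, at the end of the dimmer lever (steel rod, 10 mm thick), 80 mm from the hinge. The hinge axis is parallel to the light box's y axis, through x +30, y -95, z +52 mm of the light box frame; it is on a black block 70 (x) x 50 (y) x 25 mm on the box top.
- dimmer (a joint): Dimmer lever angle, rad: 0 leaning 0.6 rad towards the light box's -x (full light), 0.6 straight up (half), 1.2 leaning 0.6 rad towards +x (off). It turns with slight friction (about 1 N at the knob) and stays where it is left.
- plate_grip (a point): Grip centre of the loose pressure plate: glass in a dark steel frame, 85 (x) x 110 (y) x 12 mm, 0.25 to 0.5 kg, on the bench right of the light box. On its middle stands a black rubber grip block 18 (x) x 60 (y) mm, from 12 to 54 mm above the plate's underside; this point is 36 mm up. x across the grip, y along its long side. Its smooth base slides easily (friction about 0.2).
- blower_mid (a point): A black rubber bulb blower, bulb 50 mm thick with a red nozzle, 98 mm long, lying loose on the bench left of the light box; point inside it, 24 mm up. To be left alone.
- film_can_mid (a point): A 35 mm film canister, 34 mm in diameter and 51 mm high, loose on the bench at the back right; point on its axis, 24 mm up. To be left alone.
- lens_case_mid (a point): A round lens jar with a black lid, 54 mm in diameter and 42 mm high, loose on the bench at the back left; point on its axis, 24 mm up. To be left alone.

How it is judged (in metres and radians):
On the way:
1. the dimmer lever stands straight up while the plate is still where it lay (value of joint dimmer between 0.48 and 0.72 rad and distance of plate_grip from where it was at the start of the episode below 0.02 m), for 0.2 s.
At the end, for the whole second after the job is handed in: Dimmer upright within 0.12 rad; plate at rest, flat on the light box, in the fence corner within 4 mm and 0.035 rad, long side on the back fence, short side on the side fence, pressing on each with more than 1 N, fingers still on it (value of joint dimmer between 0.48 and 0.72 rad and contact force between plate and fence_back above 1 N and contact force between plate and fence_side above 1 N and contact force between plate and the fingers above 1 N and x of plate_grip in the frame of lightbox between 0.0485 and 0.0565 m and y of plate_grip in the frame of lightbox between 0.056 and 0.064 m and z of plate_grip in the frame of lightbox below 0.07 m and angle between plate_grip's own z axis and vertical below 0.04 rad and angle between the x axis of plate_grip and the x axis of lightbox, either way round below 0.035 rad and linear speed of plate below 0.01 m/s); the arm keeps its last pose, push and grip.
It fails at once if the blower, film canister or lens jar is moved by more than 30 mm or tipped (distance of any of blower_mid, film_can_mid, lens_case_mid from where it was at the start of the episode above 0.03 m or angle between any of blower_mid, film_can_mid, lens_case_mid's own z axis and vertical above 0.5 rad).
It also fails if it takes over 64 s, if anything falls off the work surface, if the arm or the gripper's body presses on something with over 40 N, if the wrist force passes 120 N, or if a joint passes its speed limit or range.

## Working session

There is one attempt and no reset: what is moved stays moved. The work goes in short steps, Python scripts to look and compute and a tool call to move; the robot and the scene stay as the last step left them, time stands still between calls to the robot, and variables do not carry over. Pictures are saved under pics/ and viewed, at most 10 in all, crops included, and the job is handed in when it is done.

Besides the shell and the picture viewer there is one more tool, called after ">>>" as name([rows], argument=value, ...), one row to a line, values as JSON. apply_moves: Moves the arm, as the interface text tells. Its arguments: {"type":"object","properties":{"steps":{"type":"array","items":{"type":"array","items":{"type":"array","items":{"type":"number"}}}}},"required":["steps"]}

```bash
mkdir -p pics; ls
python3 - <<'E'
from rig import bot
import cv2,numpy as np
s=bot.read_state();print({k:np.round(s[k],3).tolist() for k in s})
for n in("scene","side"):
    cv2.imwrite(f"pics/{n}0.png",bot.capture(n)); m=bot.camera_model(n); R=np.array(m["R"]);print(n,-R.T@np.array(m["t"]),R[2],np.array(m["intrinsics"])[0])
E
```

```text
pics
{'time_s': 0.0, 'joint_positions': [53.2, 30.279, 82.158, -0.001, 67.689, -10.228], 'qvel': [-0.096, 0.075, 0.035, 0.06, 0.064, -0.02], 'tau': [0.001, -44.004, -17.659, 0.063, 0.058, -0.0], 'position': [0.279, 0.558, 0.233], 'tcp_rot': [[-0.894, 0.447, -0.001], [0.447, 0.894, -0.002], [0.0, -0.002, -1.0]], 'force': [-0.383, -0.41, -0.519], 'moment': [0.026, 0.003, 0.007], 'grasp_force': 0.0, 'opening': 1.0}
scene [-0.12392907 -0.54751869  1.1838129 ] [ 0.47365236  0.42817664 -0.76962212] [452.9508803    0.         259.08657491]
side [0.51946143 0.94136257 0.64544683] [ 0.02649511 -0.8528915  -0.52141547] [388.22897914   0.         259.10372001]
```

View pics/scene0.png

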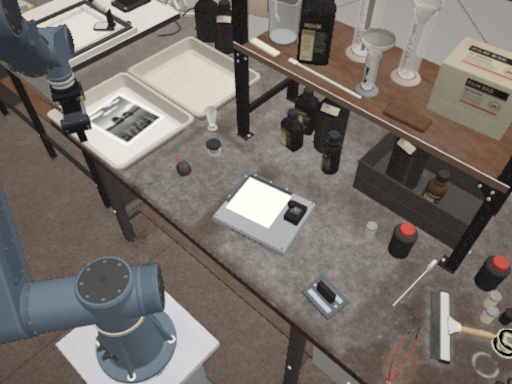

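View pics/side0.png

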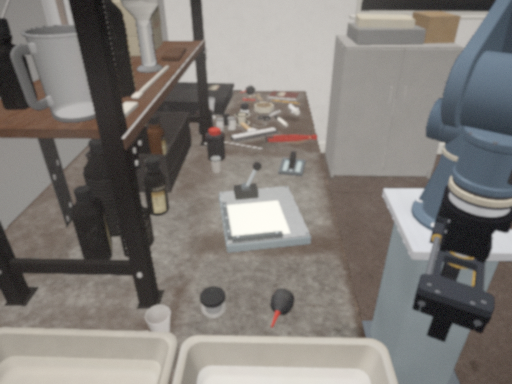

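The scene picture shows the light box around (265,212), its lever block at (295,213) and the plate at (326,297). The side picture shows the lever knob at (257,166), leaning towards the robot, and the plate at (291,165). I'll get rough positions from these first, then look with the wrist camera.

```bash
cat > h.py <<'E'
from rig import bot
import cv2,numpy as np
def ray(m,p):
    R=np.array(m["R"]);d=R.T@np.linalg.solve(np.array(m["intrinsics"]),[p[0],p[1],1.]);return -R.T@np.array(m["t"]),d
def plane(m,p,z):
    c,d=ray(m,p);return c+d*(z-c[2])/d[2]
def tri(obs):
    A=np.zeros((3,3));b=np.zeros(3)
    for m,p in obs:
        c,d=ray(m,p);d=d/np.linalg.norm(d);P=np.eye(3)-np.outer(d,d);A+=P;b+=P@c
    X=np.linalg.solve(A,b);return X,[np.linalg.norm(np.cross(X-ray(m,p)[0],ray(m,p)[1]/np.linalg.norm(ray(m,p)[1]))) for m,p in obs]
E
python3 - <<'E'
from h import *
S=bot.camera_model("scene");D=bot.camera_model("side")
for n,p,z in [("boxL",(215,211),.03),("boxT",(252,175),.03),("boxR",(314,208),.03),("boxB",(278,248),.03),("plate",(326,297),.01),("film",(371,227),.04),("blower",(183,168),.024),("jar",(214,147),.04)]: print(n,plane(S,p,z).round(3))
print("plate side",plane(D,(291,167),.01),"knob tri",tri([(S,(302,207)),(D,(257,166))]))
for n,p in [("bl",(230,250)),("br",(307,240)),("tr",(294,190)),("tl",(221,197))]: print(n,plane(D,p,.03).round(3))
for n in("scene","side"):
    im=cv2.imread(f"pics/{n}0.png"); c=im[165:325,200:400] if n=="scene" else im[140:260,190:340]
    cv2.imwrite(f"pics/{n}_c.png",cv2.resize(c,None,fx=3.7,fy=3.7,interpolation=cv2.INTER_CUBIC))
E
```

```text
boxL [0.433 0.146 0.03 ]
boxT [0.626 0.164 0.03 ]
boxR [ 0.656 -0.081  0.03 ]
boxB [ 0.463 -0.094  0.03 ]
plate [ 0.441 -0.293  0.01 ]
film [ 0.71 -0.26  0.04]
blower [0.492 0.367 0.024]
jar [0.626 0.349 0.04 ]
plate side [ 0.44451321 -0.2787337   0.01      ] knob tri (array([ 0.56536924, -0.08711262,  0.11721859]), [np.float64(0.009311845224438724), np.float64(0.009311845224438764)])
bl [0.614 0.203 0.03 ]
br [0.422 0.159 0.03 ]
tr [ 0.444 -0.087  0.03 ]
tl [ 0.664 -0.041  0.03 ]
```

View pics/scene_c.png

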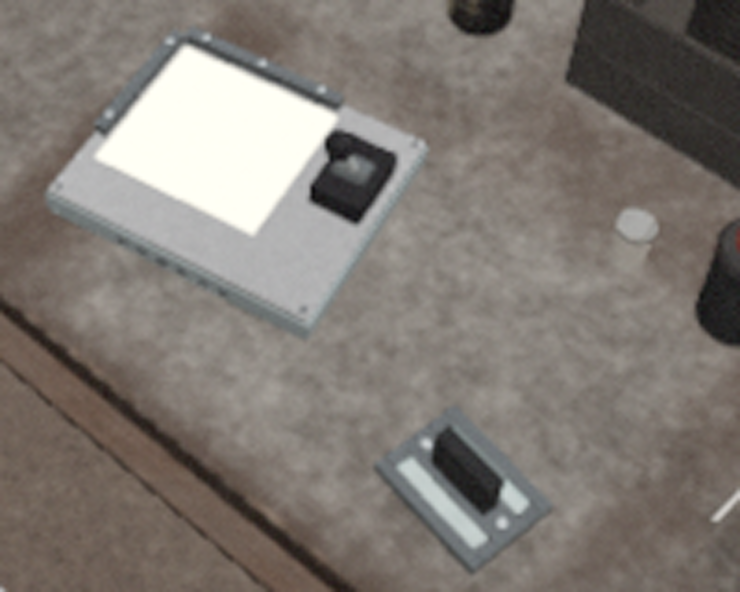

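The crop shows the box with its fence corner at the back left (180,35), the lever block at (355,175) and the plate at (460,490), with its grip at (467,468). Next I'll plan a viewpoint for the wrist camera.

```bash
cat >> h.py <<'E'
def go(pos,yaw,base=None):
    """tool-frame shift (cm) and turn (deg) to reach pos with tool pointing down, tool y at yaw deg"""
    from scipy.spatial.transform import Rotation as Ro
    s=bot.read_state();R=np.array(s["tcp_rot"]);p=np.array(s["position"])
    a=np.radians(yaw);y=np.array([np.cos(a),np.sin(a),0]);z=np.array([0,0,-1.]);T=np.c_[np.cross(y,z),y,z]
    print("go",(R.T@(np.array(pos)-p)*100).round(2).tolist(),np.degrees(Ro.from_matrix(R.T@T).as_rotvec()).round(2).tolist())
E
python3 - <<'E'
from h import *
s=bot.read_state();m=bot.camera_model("wrist");R=np.array(m["R"]);T=np.array(s["tcp_rot"])
print("cam in tool",T.T@(-R.T@np.array(m["t"])-s["position"]),"axis",T.T@R[2],"right",T.T@R[0],m["intrinsics"][0])
go([.50,-.05,.36],6)
E
```

```text
cam in tool [ 0.08158006  0.00120569 -0.15245183] axis [-2.98537560e-01 -1.16254988e-05  9.54397886e-01] right [-2.90835515e-04  9.99999955e-01 -7.87929520e-05] [276.12138227   0.         251.21524381]
go [-46.96, -44.57, -12.67] [-0.11, 0.04, 57.43]
```

>>> apply_moves([
  [[-47,-44.5,-12.7,0,0,57.4,-1],[-47,-44.5,-12.7,0,0,57.4,-1],[-47,-44.5,-12.7,0,0,57.4,-1],[-47,-44.5,-12.7,0,0,57.4,-1],[-47,-44.5,-12.7,0,0,57.4,-1],[-47,-44.5,-12.7,0,0,57.4,-1],[-47,-44.5,-12.7,0,0,57.4,-1],[-47,-44.5,-12.7,0,0,57.4,-1],[-47,-44.5,-12.7,0,0,57.4,-1],[-47,-44.5,-12.7,0,0,57.4,-1],[-47,-44.5,-12.7,0,0,57.4,-1],[-47,-44.5,-12.7,0,0,57.4,-1],[-47,-44.5,-12.7,0,0,57.4,-1],[-47,-44.5,-12.7,0,0,57.4,-1],[-47,-44.5,-12.7,0,0,57.4,-1]],
])

```text
time_s: 1.98
position: [0.5004, -0.0481, 0.3604]
tcp_rot: [[-0.107, 0.994, -0.0], [0.994, 0.107, 0.0], [0.0, -0.0, -1.0]]
force: [-0.7, -0.5, -0.0]
opening: 0.008
grasp_force: 0.0
```

Run:
```python
from h import *
import pickle
m=bot.camera_model("wrist");im=bot.capture("wrist");pickle.dump(m,open("w1.pkl","wb"))
cv2.imwrite("pics/w1.png",im);cv2.imwrite("pics/w1b.png",cv2.resize(im,(800,600),interpolation=cv2.INTER_CUBIC))
print(bot.read_state()["position"])
```

```text
[ 0.5005121  -0.04825893  0.36051892]
```

View pics/w1b.png

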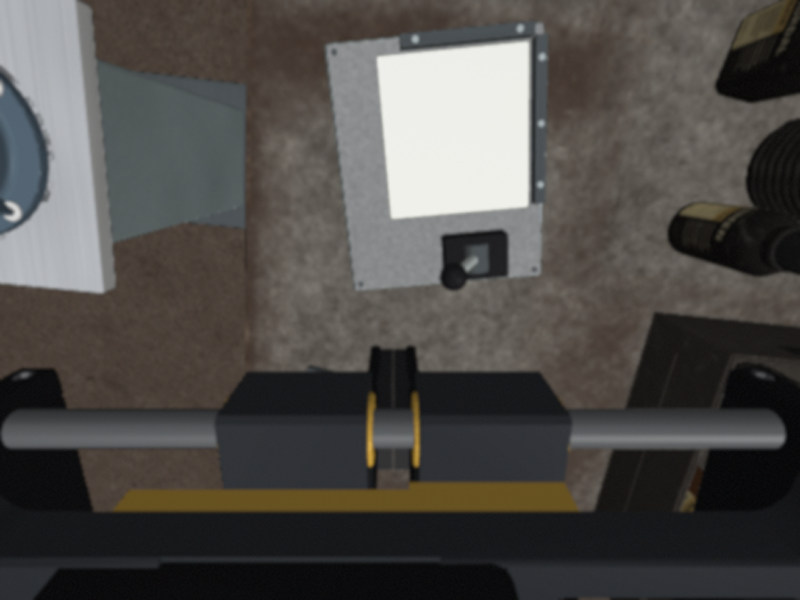

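The wrist view (800-px scale) shows the box top corners at about (330,43), (356,291) and (541,274), the knob at (454,276), and the fences at the top right. The gripper hides the plate.

Run:
```python
from h import *
import pickle
S=bot.camera_model("scene");D=bot.camera_model("side");W=pickle.load(open("w1.pkl","rb"));k=.64
im=cv2.imread("pics/w1.png")
ms=cv2.inRange(im,(215,215,215),(255,255,255));ms[:,:220]=0
c=max(cv2.findContours(ms,0,2)[0],key=cv2.contourArea)
q=cv2.approxPolyDP(c,6,True)[:,0];Q=np.array([plane(W,p,.03) for p in q]);print("diffuser",q.tolist(),Q.round(4).tolist())
e=np.roll(Q,-1,0)-Q;print("edge len,dir",np.linalg.norm(e,axis=1).round(4),np.degrees(np.arctan2(e[:,1],e[:,0])).round(2))
px=np.array([(330,43),(356,291),(541,274)])*k;bx=np.array([(-110,130),(-110,-130),(110,-130)])/1e3
P=np.array([plane(W,p,.03)[:2] for p in px]);print(P.round(4))
a=bx-bx.mean(0);b=P-P.mean(0);th=np.arctan2((a[:,0]*b[:,1]-a[:,1]*b[:,0]).sum(),(a*b).sum());R=np.array([[np.cos(th),-np.sin(th)],[np.sin(th),np.cos(th)]])
t=P.mean(0)-R@bx.mean(0);print("box",t,np.degrees(th),"res",((P-t)@R-bx).round(4).tolist())
f=lambda x,y:(200+x/3.7,165+y/3.7)
print("fence outer",(R.T@(plane(W,(545*k,23*k),.044)[:2]-t)).round(4))
for n,p,s in [("BL",px[1],(305,320)),("BR",px[2],(427,148)),("TL",px[0],(47,196))]:print(n,tri([(W,p),(S,f(*s))]))
X,r=tri([(W,(454*k,276*k)),(S,f(338,143)),(D,(257,166))]);print("knob",X,r,"box frame",R.T@(X[:2]-t))
```

```text
diffuser [[337, 28], [242, 37], [251, 138], [336, 131]] [[0.6129, 0.1599, 0.03], [0.4679, 0.1318, 0.03], [0.4984, -0.0219, 0.03], [0.6423, 0.0055, 0.03]]
edge len,dir [0.1477 0.1567 0.1465 0.1572] [-169.06  -78.75   10.77  100.78]
[[ 0.4192  0.1398]
 [ 0.4657 -0.113 ]
 [ 0.6762 -0.0699]]
box [0.54829766 0.03503216] 10.727540731321593 res [[0.0026, -0.003], [0.0012, -0.0001], [-0.0039, 0.0031]]
fence outer [0.0999 0.1238]
BL (array([ 0.46456645, -0.11239061,  0.02901764]), [np.float64(0.0013762768450092827), np.float64(0.0013762768450093362)])
BR (array([ 0.67933455, -0.07177781,  0.01763758]), [np.float64(0.0015654801036188166), np.float64(0.001565480103618493)])
TL (array([0.41693242, 0.14289101, 0.01182637]), [np.float64(0.0009718167436493656), np.float64(0.0009718167436495749)])
knob [ 0.5583584  -0.05962396  0.12640068] [np.float64(0.0016553344679522707), np.float64(0.0004024379463547371), np.float64(0.0019327181105852059)] box frame [-0.00773428 -0.09487455]
```

Box frame: centre about (0.548, 0.035), yaw about 10.7°. The lever is near 0.1 rad. I'll straddle the knob with the fingers, close loosely and shift it to upright.

```bash
cat >> h.py <<'E'
BT=np.array([.5483,.035]);BY=10.75
def b2w(x,y,z):
    a=np.radians(BY);R=np.array([[np.cos(a),-np.sin(a)],[np.sin(a),np.cos(a)]]);return [*(BT+R@[x,y]),z]
def w2b(X):
    a=np.radians(BY);R=np.array([[np.cos(a),-np.sin(a)],[np.sin(a),np.cos(a)]]);return R.T@(np.array(X)[:2]-BT)
E
python3 -c "
from h import *
go(b2w(.010,-.095,.20),BY)"
```

```text
go [-1.62, 7.41, 16.05] [-0.01, -0.01, -4.63]
```

>>> apply_moves([
  [[-1.6,7.4,16,0,0,-4.6,1],[-1.6,7.4,16,0,0,-4.6,1],[-1.6,7.4,16,0,0,-4.6,1],[-1.6,7.4,16,0,0,-4.6,1],[-1.6,7.4,16,0,0,-4.6,1],[-1.6,7.4,16,0,0,-4.6,1],[-1.6,7.4,16,0,0,-4.6,1],[-1.6,7.4,16,0,0,-4.6,1]],
])

```text
time_s: 3.02
position: [0.5763, -0.0575, 0.2019]
tcp_rot: [[-0.184, 0.983, 0.002], [0.983, 0.184, -0.001], [-0.001, 0.002, -1.0]]
force: [0.2, 0.9, 0.5]
opening: 0.834
grasp_force: 0.0
```

```bash
python3 -c "
from h import *
print(w2b(bot.read_state()['position']))
go(b2w(.010,-.095,.122),BY)"
```

```text
[ 0.01023436 -0.09609399]
go [0.12, -0.04, 7.99] [0.11, 0.06, -0.13]
```

>>> apply_moves([
  [[0.1,0,4,0,0,0,1],[0.1,0,8,0,0,0,1],[0.1,0,8,0,0,0,1],[0.1,0,8,0,0,0,1],[0.1,0,8,0,0,0,-0.3],[0.1,0,8,0,0,0,-0.3],[0.1,0,8,0,0,0,-0.3],[0.1,0,8,0,0,0,-0.3],[0.1,0,8,0,0,0,-0.3],[0.1,0,8,0,0,0,-0.3],[0.1,0.5,8,0,0,0,-0.3],[0.1,1,8,0,0,0,-0.3],[0.1,1.5,8,0,0,0,-0.3],[0.1,2.1,8,0,0,0,-0.3],[0.1,2.1,8,0,0,0,-0.3],[0.1,2.1,8,0,0,0,-0.3]],
])

```text
time_s: 5.03
position: [0.5968, -0.0525, 0.1205]
tcp_rot: [[-0.184, 0.983, 0.0], [0.983, 0.184, -0.0], [-0.0, 0.0, -1.0]]
force: [-0.3, 0.5, -0.1]
opening: 0.35
grasp_force: 0.0
```

```bash
python3 -c "
from h import *
s=bot.read_state();print(w2b(s['position']),s['opening'],s['force'])"
```

```text
[ 0.03130753 -0.09505086] 0.35033716503633866 [-0.28018641  0.47132655 -0.0991806 ]
```

Run:
```python
from h import *
S=bot.camera_model("scene");f=lambda p:(200+p[0]/3.7,165+p[1]/3.7)
C=np.array([plane(S,f(p),.012)[:2] for p in [(380,468),(475,572),(550,508),(453,410)]]);print(C.round(4),C.mean(0))
e=np.roll(C,-1,0)-C;print(np.linalg.norm(e,axis=1),np.degrees(np.arctan2(e[:,1],e[:,0])))
g=np.array([plane(S,f(p),.054)[:2] for p in [(446,430),(500,488)]]);d=g[1]-g[0];print("grip",g,g.mean(0),np.degrees(np.arctan2(d[1],d[0])))
```

```text
[[ 0.4093 -0.2343]
 [ 0.3907 -0.3389]
 [ 0.4701 -0.3502]
 [ 0.4874 -0.2453]] [ 0.43937876 -0.29214704]
[0.10624207 0.08012376 0.10633802 0.07880734] [-100.0916082    -8.10765535   80.61983366  171.9893398 ]
grip [[ 0.44833818 -0.26250005]
 [ 0.43708864 -0.32085435]] [ 0.44271341 -0.2916772 ] -100.91161742212827
```

>>> apply_moves([
  [[0,0,0,0,0,0,0.2],[0,0,0,0,0,0,0.2],[0,0,-4,0,0,0,0.2],[0,0,-10,0,0,0,0.2],[0,0,-16,0,0,0,0.2],[0,0,-18,0,0,0,1],[0,0,-18,0,0,0,1]],
])

```text
time_s: 5.9
position: [0.5975, -0.0528, 0.3028]
tcp_rot: [[-0.184, 0.983, 0.005], [0.983, 0.184, -0.001], [-0.002, 0.005, -1.0]]
force: [-0.3, 0.5, -0.8]
opening: 0.748
grasp_force: 0.0
```

```bash
python3 -c "
from h import *
go([.422,-.40,.30],-9.5)"
```

```text
go [-30.89, -23.65, 0.24] [0.28, 0.08, 20.13]
```

>>> apply_moves([
  [[-30.9,-23.6,0.2,0,0,20.1,1],[-30.9,-23.6,0.2,0,0,20.1,1],[-30.9,-23.6,0.2,0,0,20.1,1],[-30.9,-23.6,0.2,0,0,20.1,1],[-30.9,-23.6,0.2,0,0,20.1,1],[-30.9,-23.6,0.2,0,0,20.1,1],[-30.9,-23.6,0.2,0,0,20.1,1],[-30.9,-23.6,0.2,0,0,20.1,1],[-30.9,-23.6,0.2,0,0,20.1,1],[-30.9,-23.6,0.2,0,0,20.1,1]],
])

```text
time_s: 7.15
position: [0.4224, -0.398, 0.2984]
tcp_rot: [[0.162, 0.987, -0.0], [0.987, -0.162, 0.001], [0.001, -0.0, -1.0]]
force: [-0.8, 0.9, -0.2]
opening: 0.997
grasp_force: 0.0
```

Run:
```python
from h import *
import pickle
m=bot.camera_model("wrist");im=bot.capture("wrist");pickle.dump(m,open("w2.pkl","wb"))
cv2.imwrite("pics/w2.png",im);cv2.imwrite("pics/scene2.png",bot.capture("scene"));d=bot.capture("side");cv2.imwrite("pics/side2.png",d)
A=cv2.resize(im[:230],None,fx=1.56,fy=1.56);B=cv2.resize(d[140:260,190:340],None,fx=1.9,fy=1.9)
o=np.zeros((A.shape[0]+B.shape[0],800,3),np.uint8);o[:A.shape[0],:A.shape[1]]=A[:,:800];o[A.shape[0]:,:B.shape[1]]=B
c=cv2.resize(cv2.imread("pics/scene2.png")[165:265,200:330],None,fx=2.2,fy=2.2);o[A.shape[0]:A.shape[0]+220,300:300+c.shape[1]]=c
cv2.imwrite("pics/m2.png",o);print(A.shape,B.shape,bot.read_state()["position"])
```

```text
(359, 799, 3) (228, 285, 3) [ 0.42227361 -0.39876421  0.29873271]
```

View pics/m2.png

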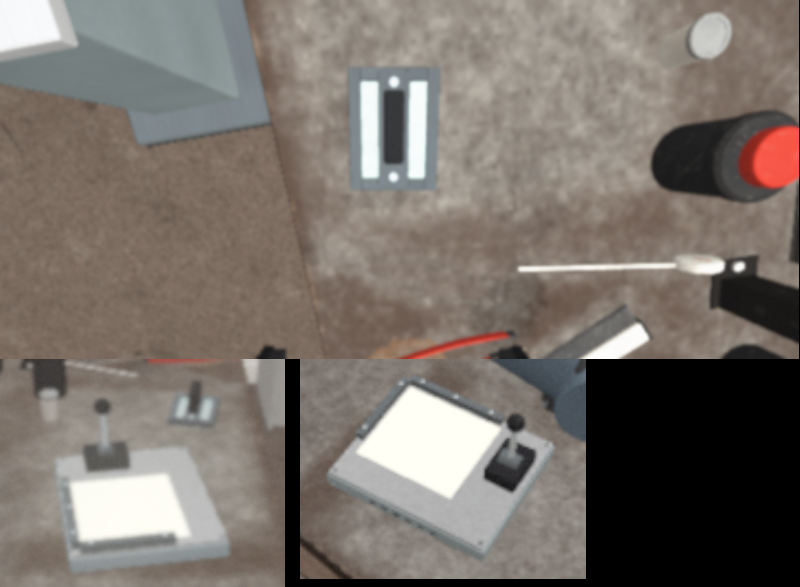

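The montage shows the lever upright in both views: side knob (102,406), scene knob (515,423). In the wrist view the plate spans (349,68)–(437,189), with its grip at (394,126), square to the tool.

Run:
```python
from h import *
import pickle
S=bot.camera_model("scene");D=bot.camera_model("side");W=pickle.load(open("w2.pkl","rb"));im=cv2.imread("pics/w2.png")
X,r=tri([(S,(297.7,194.1)),(D,(243.7,164.7))]);print("knob",X,r,w2b(X))
dk=cv2.inRange(im,(0,0,0),(60,60,60));dk[:, :230]=0;dk[:,280:]=0;dk[:45]=0;dk[115:]=0
c=max(cv2.findContours(dk,0,2)[0],key=cv2.contourArea);print("grip px",cv2.boundingRect(c),cv2.minAreaRect(c))
x,y,w,h=cv2.boundingRect(c)
f=lambda p:(200+p[0]/3.7,165+p[1]/3.7)
for n,a,b in [("far",(x+w/2-.5,y),(446,432)),("near",(x+w/2-.5,y+h-1),(500,488))]:print(n,tri([(W,a),(S,f(b))]))
s=np.array([plane(W,p,.012)[:2] for p in np.array([(349,67),(349,189),(438,189),(437,67)])/1.56]);print(s.round(4),s.mean(0))
e=np.roll(s,-1,0)-s;print(np.linalg.norm(e,axis=1).round(4),np.degrees(np.arctan2(e[:,1],e[:,0])).round(1))
# white strips centre & angle
wh=cv2.inRange(im,(170,170,170),(255,255,255));wh[:, :225]=0;wh[:,282:]=0;wh[:40]=0;wh[122:]=0
for c in cv2.findContours(wh,0,1)[0]:
    if cv2.contourArea(c)>150:
        l=cv2.fitLine(c,2,0,.01,.01).ravel();p0=l[2:];a,b=[plane(W,p0+k*l[:2],.012)[:2] for k in(-20,20)];d=a-b
        print("strip",plane(W,p0,.012),np.degrees(np.arctan2(d[1],d[0])))
```

```text
knob [ 0.59487519 -0.05372118  0.1330782 ] [np.float64(0.00040534741732455184), np.float64(0.00040534741732448944)] [ 0.02920918 -0.09585155]
grip px (247, 59, 11, 45) ((252.0, 81.0), (44.0, 10.0), 90.0)
far (array([ 0.44744219, -0.26194114,  0.05271502]), [np.float64(0.001262572991339268), np.float64(0.001262572991339202)])
near (array([ 0.43914634, -0.31742833,  0.04805187]), [np.float64(0.002405739607938335), np.float64(0.0024057396079382536)])
[[ 0.4117 -0.2278]
 [ 0.3909 -0.3344]
 [ 0.4779 -0.3487]
 [ 0.4912 -0.2409]] [ 0.44292811 -0.28797867]
[0.1086 0.0881 0.1086 0.0806] [-101.    -9.3   83.   170.6]
strip [ 0.46529126 -0.28990078  0.012     ] -99.77703963677308
strip [ 0.42054853 -0.28309317  0.012     ] 80.42151777822164
```

```bash
python3 -c "
from h import *
go([.443,-.2885,.12],-9.7);go([.443,-.2885,.031],-9.7)"
```

```text
go [11.22, 0.25, 17.87] [0.01, 0.0, 0.33]
go [11.22, 0.24, 26.77] [0.01, 0.0, 0.33]
```

>>> apply_moves([
  [[6,0.2,9,0,0,0.3,1],[11.2,0.2,15,0,0,0.3,1],[11.2,0.2,18,0,0,0.3,1],[11.2,0.2,18,0,0,0.3,1],[11.2,0.2,22,0,0,0.3,1],[11.2,0.2,25,0,0,0.3,1],[11.2,0.2,26.6,0,0,0.3,1],[11.2,0.2,26.6,0,0,0.3,1],[11.2,0.2,26.6,0,0,0.3,1]],
])

```text
time_s: 8.43
position: [0.4427, -0.2902, 0.0335]
tcp_rot: [[0.17, 0.986, 0.001], [0.986, -0.17, -0.001], [-0.001, 0.002, -1.0]]
force: [-0.2, -0.3, 0.7]
opening: 1.0
grasp_force: 0.0
```

>>> apply_moves([
  [[0,0,0,0,0,0,-1],[0,0,0,0,0,0,-1],[0,0,0,0,0,0,-1],[0,0,0,0,0,0,-1],[0,0,0,0,0,0,-1],[0,0,0,0,0,0,-1],[0,0,0,0,0,0,-1],[0,0,0,0,0,0,-1]],
])

```text
time_s: 9.43
position: [0.4419, -0.2895, 0.0325]
tcp_rot: [[0.17, 0.986, -0.0], [0.986, -0.17, 0.0], [0.0, -0.0, -1.0]]
force: [-0.3, -0.0, -0.4]
opening: 0.203
grasp_force: 30.0
```

The grip is held (opening 17.7 mm, 30 N). I'll lift it.

>>> apply_moves([
  [[0,0,-3,0,0,0,-1],[0,0,-7,0,0,0,-1],[0,0,-11,0,0,0,-1],[0,0,-15,0,0,0,-1],[0,0,-18,0,0,0,-1],[0,0,-18,0,0,0,-1],[0,0,-18,0,0,0,-1]],
])

```text
time_s: 10.3
position: [0.441, -0.2886, 0.211]
tcp_rot: [[0.17, 0.985, -0.002], [0.985, -0.17, 0.002], [0.002, -0.003, -1.0]]
force: [-0.3, 0.1, -3.7]
opening: 0.207
grasp_force: 30.0
```

```bash
python3 -c "
from h import *
s=bot.read_state();print(s['force'],s['opening'])
go(b2w(.025,.035,.21),BY)"
```

```text
[-0.27810034  0.102497   -3.7476211 ] 0.20681966567625484
go [37.87, 6.2, 0.16] [-0.14, -0.14, -20.52]
```

>>> apply_moves([
  [[5,0.8,0,0,0,-3,-1],[10,1.6,0,0,0,-6,-1],[15,2.5,0,0,0,-9,-1],[20,3.3,0,0,0,-12,-1],[25,4.1,0,0,0,-15,-1],[30,4.9,0,0,0,-18,-1],[35,5.7,0,0,0,-20.5,-1],[37.9,6.2,0,0,0,-20.5,-1],[37.9,6.2,0,0,0,-20.5,-1],[37.9,6.2,0,0,0,-20.5,-1],[37.9,6.2,0,0,0,-20.5,-1]],
])

```text
time_s: 11.68
position: [0.5667, 0.0723, 0.2116]
tcp_rot: [[-0.185, 0.983, -0.002], [0.983, 0.185, -0.0], [0.0, -0.002, -1.0]]
force: [0.6, 1.1, -4.1]
opening: 0.205
grasp_force: 30.0
```

```bash
python3 -c "
from h import *
s=bot.read_state();print(s['force'],s['opening'],w2b(s['position']))
go(b2w(.025,.035,.068),BY)"
```

```text
[ 0.63712551  1.09326459 -4.12188784] 0.20481972647465077 [0.02501746 0.03321317]
go [0.17, 0.03, 14.36] [-0.12, -0.01, -0.1]
```

>>> apply_moves([
  [[0.1,0,4,0,0,0,-1],[0.1,0,8,0,0,0,-1],[0.1,0,11,0,0,0,-1],[0.1,0,13,0,0,0,-1],[0.1,0,14,0,0,0,-1],[0.1,0,14.3,0,0,0,-1],[0.1,0,14.6,0,0,0,-1],[0.1,0,14.8,0,0,0,-1],[0.1,0,14.9,0,0,0,-1],[0.1,0,15,0,0,0,-1],[0.1,0,15,0,0,0,-1],[0.1,0,15,0,0,0,-1]],
])

```text
time_s: 13.18
position: [0.5673, 0.0743, 0.0626]
tcp_rot: [[-0.186, 0.983, 0.0], [0.983, 0.186, -0.0], [-0.0, 0.0, -1.0]]
force: [-0.6, -0.1, -4.9]
opening: 0.207
grasp_force: 30.0
```

Run:
```python
from h import *
import pickle
s=bot.read_state();print(s['force'],s['moment'],s['position'],w2b(s['position']))
a=bot.capture("scene");b=bot.capture("side");w=bot.capture("wrist");pickle.dump(bot.camera_model("wrist"),open("w3.pkl","wb"));cv2.imwrite("pics/w3.png",w)
o=np.zeros((600,800,3),np.uint8)
A=cv2.resize(a[165:255,205:325],(400,300));B=cv2.resize(b[150:255,205:345],(400,300));o[:300,:400]=A;o[:300,400:]=B;o[300:,200:600]=cv2.resize(w,(400,300))
cv2.imwrite("pics/m3.png",o)
```

```text
[-0.6252859  -0.05226719 -4.93920026] [-0.04909704  0.04719368  0.011017  ] [0.56733381 0.07434937 0.06263854] [0.02603938 0.03510854]
```

View pics/m3.png

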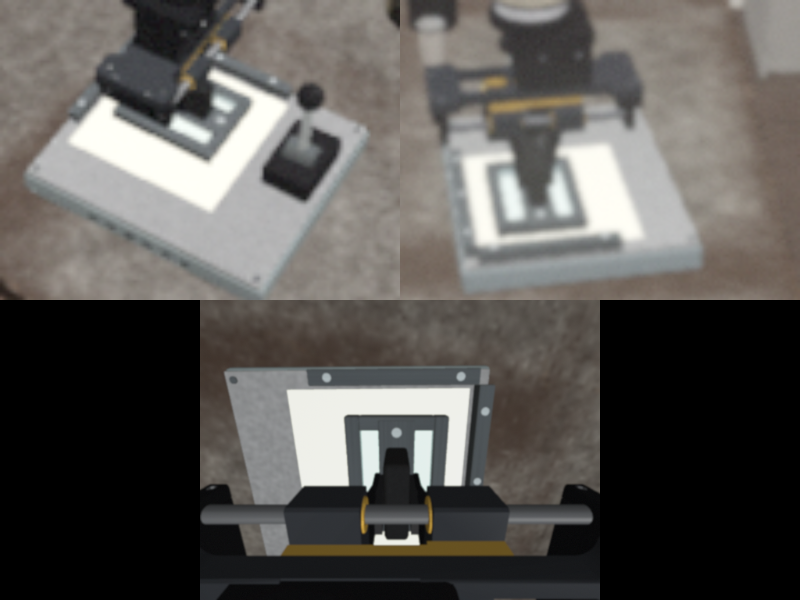

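The plate hangs square over the diffuser. In the wrist quarter-view it is at (396,450), with the side fence at y≈377 and the back fence at x≈480. There is no support force yet, so I'll lower it a little more.

>>> apply_moves([
  [[0,0,0.05,0,0,0,-1],[0,0,0.1,0,0,0,-1],[0,0,0.1,0,0,0,-1],[0,0,0.1,0,0,0,-1]],
])

```text
time_s: 13.82
position: [0.5673, 0.0743, 0.0625]
tcp_rot: [[-0.186, 0.983, 0.0], [0.983, 0.186, -0.0], [-0.0, 0.0, -1.0]]
force: [-3.1, -0.7, 5.5]
opening: 0.207
grasp_force: 30.0
```

>>> apply_moves([
  [[0,0,0.05,0,0,0,-1],[0,0,0.1,0,0,0,-1],[0,0,0.1,0,0,0,-1],[0,0,0.1,0,0,0,-1]],
])

```text
time_s: 14.32
position: [0.5673, 0.0743, 0.0625]
tcp_rot: [[-0.186, 0.982, 0.001], [0.982, 0.186, -0.0], [-0.0, 0.001, -1.0]]
force: [-3.2, 0.4, 11.4]
opening: 0.204
grasp_force: 30.0
```

Seated on the box. I'll ease the down force and slide towards the corner.

>>> apply_moves([
  [[0,0,-0.1,0,0,0,-1],[0.5,0.5,-0.1,0,0,0,-1],[1,1,-0.1,0,0,0,-1],[1.5,1.5,-0.1,0,0,0,-1],[2,2,-0.1,0,0,0,-1],[2,2,-0.1,0,0,0,-1],[2,2,-0.1,0,0,0,-1]],
])

```text
time_s: 15.2
position: [0.584, 0.0977, 0.0625]
tcp_rot: [[-0.187, 0.982, 0.002], [0.982, 0.187, -0.0], [-0.001, 0.002, -1.0]]
force: [-1.5, -0.8, 5.9]
opening: 0.205
grasp_force: 30.0
```

>>> apply_moves([
  [[0,0.15,0,0,0,0,-1],[0,0.3,0,0,0,0,-1],[0,0.45,0,0,0,0,-1],[0,0.6,0,0,0,0,-1],[0,0.6,0,0,0,0,-1],[0,0.6,0,0,0,0,-1]],
])

```text
time_s: 15.95
position: [0.5843, 0.0977, 0.0626]
tcp_rot: [[-0.188, 0.982, -0.01], [0.982, 0.188, -0.002], [-0.0, -0.01, -1.0]]
force: [-12.1, -4.4, 14.5]
opening: 0.202
grasp_force: 30.1
```

```bash
cat >> h.py <<'E'
def st():
    s=bot.read_state();R=np.array(s['tcp_rot']);print("F tool",(R.T@s['force']).round(1),"M tool",(R.T@s['moment']).round(2),"box",w2b(s['position']).round(4),"z",round(s['position'][2],4),"yaw",np.degrees(np.arctan2(R[1,1],R[0,1])).round(2),"open",round(s['opening'],3),"t",s['time_s'])
E
python3 -c "
from h import *
st()"
```

```text
F tool [ -2.  -12.9 -14.3] M tool [ 1.78 -0.45 -0.2 ] box [0.047  0.0549] z 0.0626 yaw 10.86 open 0.202 t 15.95
```

Contact in +x. I'll ease that push and creep in +y.

>>> apply_moves([
  [[0,-0.2,-0.05,0,0,0,-1],[0.15,-0.2,-0.05,0,0,0,-1],[0.3,-0.2,-0.05,0,0,0,-1],[0.45,-0.2,-0.05,0,0,0,-1],[0.6,-0.2,-0.05,0,0,0,-1],[0.6,-0.2,-0.05,0,0,0,-1],[0.6,-0.2,-0.05,0,0,0,-1]],
])

```text
time_s: 16.82
position: [0.5834, 0.1017, 0.0625]
tcp_rot: [[-0.189, 0.982, -0.006], [0.982, 0.189, -0.004], [-0.003, -0.007, -1.0]]
force: [-6.8, -8.8, 9.0]
opening: 0.209
grasp_force: 30.0
```

Run:
```python
from h import *
import pickle
st()
a=bot.capture("scene");b=bot.capture("side");w=bot.capture("wrist");pickle.dump(bot.camera_model("wrist"),open("w4.pkl","wb"));cv2.imwrite("pics/w4.png",w)
o=np.zeros((600,800,3),np.uint8)
o[:300,:400]=cv2.resize(a[165:255,205:325],(400,300));o[:300,400:]=cv2.resize(b[150:255,205:345],(400,300));o[300:,:800]=cv2.resize(w[30:171,80:456],(800,300))
cv2.imwrite("pics/m4.png",o)
```

```text
F tool [-7.4 -8.4 -9. ] M tool [ 1.29 -1.25 -0.18] box [0.047 0.059] z 0.0625 yaw 10.89 open 0.209 t 16.825
```

View pics/m4.png

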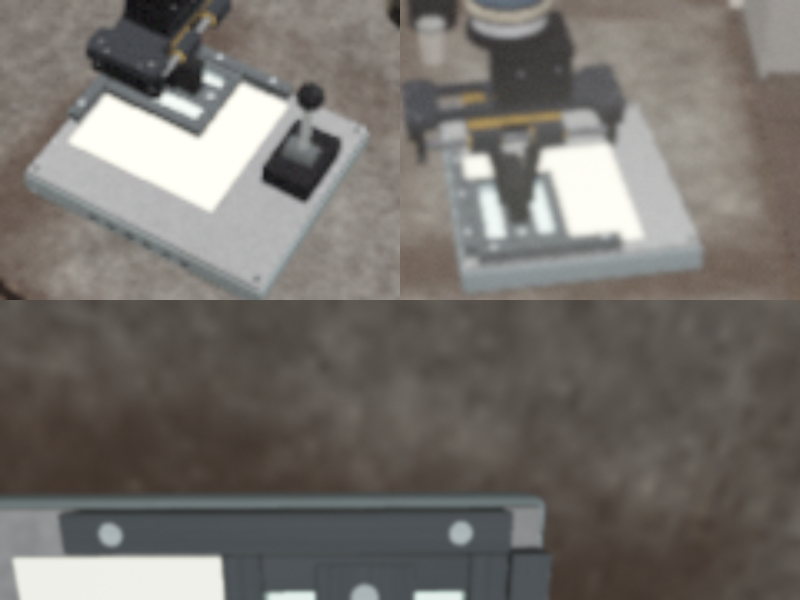

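The wrist and side views show the plate in the corner against both fences, with the lever upright. I'll firm up the push slightly and let it settle.

>>> apply_moves([
  [[0.1,0.05,0,0,0,0,-1],[0.1,0.05,0,0,0,0,-1],[0.1,0.05,0,0,0,0,-1],[0.1,0.05,0,0,0,0,-1],[0.1,0.05,0,0,0,0,-1],[0.1,0.05,0,0,0,0,-1],[0.1,0.05,0,0,0,0,-1],[0.1,0.05,0,0,0,0,-1]],
])

```text
time_s: 17.98
position: [0.5834, 0.1018, 0.0625]
tcp_rot: [[-0.189, 0.982, -0.007], [0.982, 0.189, -0.006], [-0.005, -0.008, -1.0]]
force: [-7.8, -11.8, 9.3]
opening: 0.206
grasp_force: 30.0
```

Run:
```python
from h import *
import pickle
st()
w=bot.capture("wrist");m=bot.camera_model("wrist");cv2.imwrite("pics/w5c.png",cv2.resize(w[70:220,150:350],(800,600),interpolation=cv2.INTER_CUBIC));st()
```

```text
F tool [-10.1  -9.9  -9.2] M tool [ 1.46 -1.73 -0.21] box [0.047  0.0591] z 0.0625 yaw 10.92 open 0.206 t 17.975
F tool [-10.3 -10.5 -10.2] M tool [ 1.46 -1.75 -0.18] box [0.047 0.059] z 0.0625 yaw 10.92 open 0.205 t 18.025
```

View pics/w5c.png

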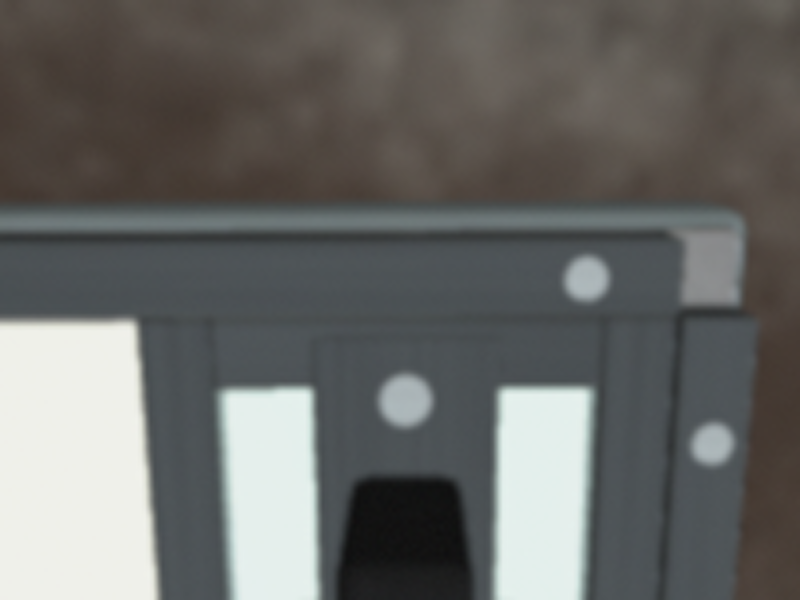

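The close-up shows the frame's top edge flush along the side fence (y≈320) and its right edge along the back fence (x≈675), parallel and with no gap. The forces are steady at about 10 N each way, so I'll hand in.

```bash
python3 -c "
from rig import bot
print(bot.hand_in())"
```

```text
the job is handed in; nothing more can be done
None
```

I handed the job in at about 18 s; no verdict came back. The dimmer was set upright before the plate was touched, and the plate is held flat in the fence corner with the grip in the fingers, pushing about 10 N towards each fence.

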